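# Gauge the vial, then draw the depth setter out to match

## Robot

A 6-joint arm with a two-finger parallel gripper is mounted at the origin on the work surface. World frame = base frame: x ahead of the robot, y to its left, z up, the work surface at z = 0. Lengths are in mm, angles in rad, forces in N, time in s.
With the tool pointing down it reaches from about 400 to 925 mm from the base axis. Payload 12.5 kg.
Tool frame: the origin (TCP) lies midway between the tips of the shut fingers; the grasp point (between the pads) lies 19 mm behind it; z points along the fingers, y is the line along which they close (so a half turn about z gives the same grasp; the last joint's range is limited). The gripper opens to 95 mm and grips with 3 to 60 N. Pads are 20 mm wide; open, the fingers measure 119 mm over their backs; the gripper's body (75 mm by 180 mm) begins 59 mm behind the grasp point.
Start: joints at [1.162, 0.491, 1.559, -0, 1.092, -0.106], TCP at [186.354, 596.589, 214.661] pointing down, gripper open.
Joint ranges: [-3.1, 3.1], [-0.84, 2.19], [0.05, 2.79], [-1.13, 4.28], [0.06, 2.93], [-2.69, 2.69]. Speed limits (rad/s): [2.22, 2.22, 2.79, 3.14, 3.14, 3.14].

## Interface

Orientations are given as [roll, pitch, yaw] about the fixed x, y, z axes, in that order (R = Rz(yaw) Ry(pitch) Rx(roll)).
In Python, from cell import readout, eyes, env gives the robot as it stands.
- The arm moves only by the tool move_arm, never from a script. Its argument "plan" is a list of rows, each a list of 3 entries, a list of its own where there are three numbers: the turn, a rotation vector about the tool's x, y, z in degrees, then the shift along the tool's x, y, z in m, then the gripper command: -1 is shut, 1 is fully open, values between are in proportion. In form: [[[ax, ay, az], [x, y, z], jaw], ...]. A call has 1 to 5 rows; each row is the pose to reach, as a shift and turn from the pose commanded when the call began, along the tool's axes at that moment; what a row does not reach only later rows make up. A row lasts 1/8 s, in which the tool goes at most 62.5 mm and 10.7 degrees, less where a joint would pass 70% of its speed; a pose out of reach is approached as far as the arm can. A call with a gripper value outside its range is refused whole. The fingers move at their own pace and stop on an object; the grip force is fixed at half the most. Time passes only in rows, so rows that repeat a pose let the fingers close. It gives the time, the measured TCP pose, the force, the opening and the grip force at its end, in the units of the state.
- readout.state(): the state, without advancing time (a new reading comes with each control period).
- eyes.read_camera(name): name is "scene" or "side" or "wrist"; returns a dict with "img" (384x512x3 uint8, red, green, blue), "K" (3x3 intrinsics, pixels), "extrinsics" (4x4, takes a point from camera to world coordinates). Camera axes: x right, y up, looking along -z (the intrinsics and any distortion apply to the point x, -y, -z); pixel columns grow to the right and rows downward; lengths in mm; the calibration is good to about 2 mm. A picture is of the moment at which its call begins. There is no depth.
- env.job_done(): hands the job in; it is judged then, once.
Trained networks look in a picture, given as the dict that the camera call returned (one of the last four; its "shot" number tells which), for a name from the list of things; names that differ only in an ending like _2 or _b are one class to them, and where a whole thing is asked for, a point or a joint stands for the part that bears it (a point fixed in the world has none). Each returns a list of dicts, best first, with "score" (0 to 1); they miss things now and then, are a little off and sometimes report something else, mostly with a low value. They report only what shows in the picture. A call takes as long as a camera call. They do not tell look-alikes from the thing itself.
- eyes.cut_out(picture, name): "mask" (384x512 bool, what is visible of it) and "uv" ([column, row] in pixels, amid what is visible of it).
The state is a dict: "t": time; "joints": joint angles; "qvel": joint speeds; "tau": joint torques, N m; "eef_pos": TCP position; "tcp_rot": TCP orientation; "ft_force": force on the tool from outside, world axes, zero at the start; "moment": the same for the moment, N m; "opening": opening from 0.0 (shut) to 1.0 (fully open); "grip_force": force on a finger pad.
Only numpy, scipy, OpenCV 4.12 (cv2) and the standard library are available. Lean on these libraries where they do the work, as an engineer would, in place of code of your own. Each camera call takes 0.05 s, during which the arm holds its last target. There are 200 camera calls.

## Task

Lower the height gauge's sprung foot gently onto the vial standing under it to read the vial's height, and let the foot spring back up. Then pinch the depth setter's upright grip so that its lock button is squeezed in, draw the telescoping boom out until its pointer stands at the scale mark of that same height in millimetres, and finish holding it there: the boom is sprung and runs back home if let go. Leave all the vials and the other things on the bench where they stand.

Things in the scene. Friction and masses are not known exactly. Their poses are not given: they have to be found in the camera images.
- gauge: The height gauge, fixed: grey fork base (two prongs 10 mm high beside the vial), aluminium column 128 mm tall centred 70 mm behind the foot (+x), and a head 36 mm wide reaching over the vial, bottom at 106 mm, top of its collar at 131 mm. Origin: on the bench, on the foot's vertical axis, where the vial stands; x towards the column, z up.
- foot (a joint): How far the gauge's foot is pressed down from rest, m, 0 (up, sole 90 mm above the bench) to 0.06 (sole at 30 mm). The height that the gauge reads is 90 mm minus this. Its spring pushes back up with about 2.5 N at rest to 5 N at full travel and returns it when let go.
- foot_sole (a point): Centre of the flat underside of the gauge's foot, a steel disc of 26 mm diameter; z up.
- foot_knob (a point): Centre of the flat top of the round metal knob (32 mm diameter, 16 mm thick) on the gauge's spindle, 121 mm above the sole; push it straight down from above. It moves with the foot; once the foot has landed, an overload spring in the knob (preloaded to 7 N) lets it go on by up to 5 mm, where it takes 14 N.
- setter: The depth setter, fixed: grey base 245 x 116 mm and an aluminium sleeve 36 mm wide, 115 mm long, top at 84 mm. Origin: on the bench under the sleeve's mouth; sleeve to +x, the boom draws out along -x (roughly towards the robot), z up. An aluminium scale bar, top at 64 mm, runs along its -y side, 43 to 65 mm off the centre line.
- boom (a joint): How far the boom is drawn out, m, 0 (home, locked) to 0.092; equals the scale mark its pointer stands at. The scale has a black tick every 10 mm from 0 to 80, those at 0 and 50 long. A spring pulls the boom home with 2 N at 0 to 4 N fully out.
- boom_grip (a point): Where to pinch the boom's grey upright grip, fingers from above, closing along y; moves with the boom, has the setter's axes. The grip is 28 mm long (x); its faces lie 14 mm to -y and 10 mm to +y (the black lock button's side) of this point, its top 22 mm above. This point is 104 mm over the bench, at home 26 mm before the mouth (-x). The pointer runs from the grip's foot to -y, at this x.
- lock (a joint): How far the lock button is pressed in, m, 0 (out) to 0.006. A pad 22 mm (x) by 32 mm high, at boom_grip's height; its face is 19 mm to +y of boom_grip when out, 13 mm when in. It moves along -y and takes 6 N fully in: pinch with 15 to 30 N. Over 4.5 mm in frees the boom from its home lock; once the boom has left home it locks no more.
- vial_38: Capped amber sample vial, 22 mm diameter, 38 mm tall with its cap, upright on the bench. Origin: centre of its underside. One of the three vials stands under the gauge's foot, the other two elsewhere on the bench.
- vial_54: The same, 54 mm tall with its cap.
- vial_76: The same, 76 mm tall with its cap.
- jar: Small closed jar, 56 mm diameter, 60 mm tall, a bystander. Origin: centre of its underside.
- flask: Bottle with a cap, 70 mm diameter, 150 mm tall, a bystander. Origin: centre of its underside.
- mouse: Grey computer mouse, 100 x 60 x 32 mm, a bystander. Origin: centre of its underside.
- dish: Shallow white dish, 80 mm diameter, 18 mm tall, a bystander. Origin: centre of its underside.
Things that resemble listed ones, but are neither listed nor needed, are in the scene too. What is shaped like the gauge but pink or turquoise is not meant.

How it is judged:
By the outcome, as a careful person would: the job done as asked, in the order asked, and still so for the second after the job is handed in, while the arm keeps its last pose, push and grip.
It also fails if it takes over 54 s, if anything falls off the work surface, if the arm or the gripper's body presses on something with over 40 N, if the wrist force passes 120 N, or if a joint passes its speed limit or range.

## Working session

There is one attempt and no reset: what is moved stays moved. The work goes in short steps, Python scripts to look and compute and a tool call to move; the robot and the scene stay as the last step left them, time stands still between calls to the robot, and variables do not carry over. Pictures are saved under pics/ and viewed, at most 10 in all, crops included, and the job is handed in when it is done.

Besides the shell and the picture viewer there is one more tool, called after "Request:" by a JSON object that holds its "api" and its "payload". move_arm: Moves the arm, as the interface text tells. Its arguments: {"type":"object","properties":{"plan":{"type":"array","items":{"type":"array"}}},"required":["plan"]}

```bash
mkdir -p pics; ls; python3 - <<'E'
from cell import readout, eyes, env
import cv2, numpy as np
s=readout.state(); print({k:np.round(v,3) for k,v in s.items()})
ims=[]
for n in ["scene","side"]:
    p=eyes.read_camera(n); cv2.imwrite(f"pics/{n}0.png",cv2.resize(p["img"][:,:,::-1],(768,576),interpolation=cv2.INTER_CUBIC))
    print(n,np.round(p["K"],1).tolist(),np.round(p["extrinsics"],3).tolist(),[k for k in p])
    for nm in ["gauge","foot_knob","setter","boom_grip","vial_54","vial_38","vial_76"]:
        print(nm,[(np.round(d["uv"]).tolist(),round(d["score"],2)) for d in eyes.cut_out(p,nm)])
E
```

```text
pics
{'t': np.float64(0.0), 'joints': array([ 1.162,  0.492,  1.559,  0.   ,  1.092, -0.106]), 'qvel': array([ 0.003,  0.001, -0.001,  0.002, -0.   ,  0.   ]), 'tau': array([ 1.0000e-03, -6.1265e+01, -2.5819e+01,  6.9000e-02,  4.8000e-02,
       -0.0000e+00]), 'eef_pos': array([186.242, 596.333, 214.054]), 'tcp_rot': array([-3.14 , -0.   ,  2.839]), 'ft_force': array([-0.306,  0.897,  0.019]), 'moment': array([ 0.028, -0.046, -0.02 ]), 'grip_force': np.float64(0.0), 'opening': np.float64(1.001)}
scene [[389.5, 0.0, 254.6], [0.0, 389.5, 184.7], [0.0, 0.0, 1.0]] [[0.075, -0.568, 0.82, 1558.949], [0.997, 0.058, -0.05, -79.054], [-0.019, 0.821, 0.571, 931.379], [0.0, 0.0, 0.0, 1.0]] ['img', 'K', 'extrinsics', 'shot']
gauge [([182.0, 177.0], 0.96), ([186.0, 242.0], 0.9), ([211.0, 207.0], 0.66)]
foot_knob [([184.0, 141.0], 0.5), ([185.0, 198.0], 0.42)]
setter [([307.0, 238.0], 0.97), ([393.0, 224.0], 0.19)]
boom_grip [([308.0, 215.0], 0.67), ([122.0, 261.0], 0.29)]
vial_54 [([263.0, 240.0], 0.54), ([260.0, 211.0], 0.5), ([194.0, 238.0], 0.39), ([302.0, 239.0], 0.22)]
vial_38 [([263.0, 240.0], 0.54), ([260.0, 211.0], 0.5), ([194.0, 238.0], 0.39), ([302.0, 239.0], 0.22)]
vial_76 [([263.0, 240.0], 0.54), ([260.0, 211.0], 0.5), ([194.0, 238.0], 0.39), ([302.0, 239.0], 0.22)]
side [[408.2, 0.0, 257.6], [0.0, 408.2, 187.0], [0.0, 0.0, 1.0]] [[0.984, 0.114, -0.136, 236.945], [-0.177, 0.579, -0.796, -1040.945], [-0.012, 0.807, 0.59, 901.15], [0.0, 0.0, 0.0, 1.0]] ['img', 'K', 'extrinsics', 'shot']
gauge [([262.0, 246.0], 0.89), ([336.0, 253.0], 0.74), ([199.0, 282.0], 0.72)]
foot_knob [([176.0, 240.0], 0.7), ([247.0, 204.0], 0.68), ([326.0, 215.0], 0.57), ([324.0, 205.0], 0.44)]
setter [([297.0, 182.0], 0.68)]
boom_grip [([288.0, 168.0], 0.75)]
vial_54 [([267.0, 209.0], 0.56), ([314.0, 202.0], 0.43)]
vial_38 [([267.0, 209.0], 0.56), ([314.0, 202.0], 0.43)]
vial_76 [([267.0, 209.0], 0.56), ([314.0, 202.0], 0.43)]
```

View pics/scene0.png

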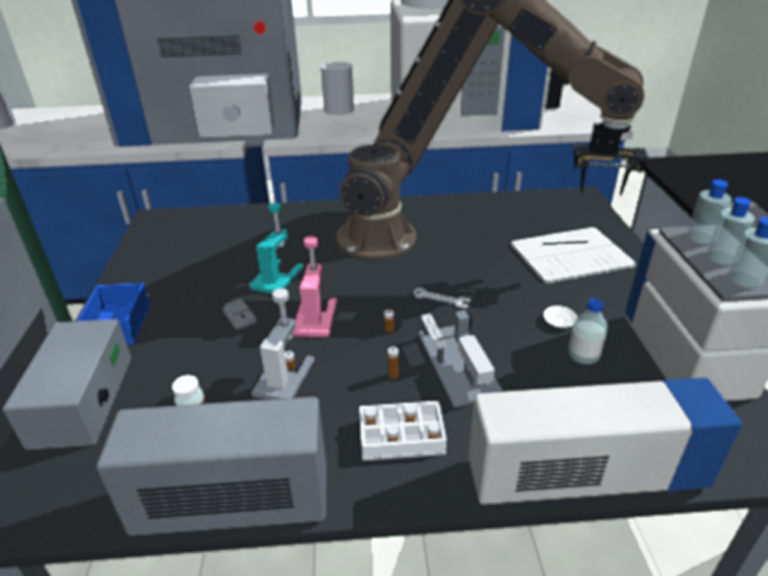

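View pics/side0.png

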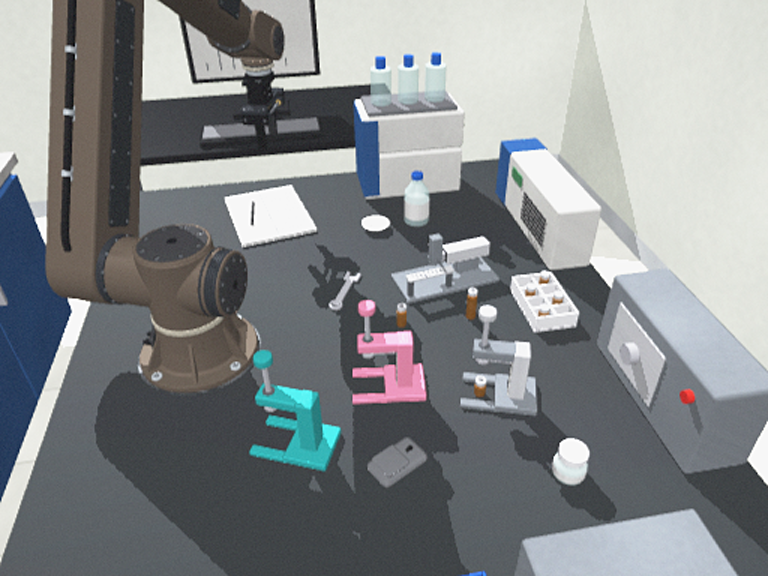

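The grey gauge is the one meant. Its knob is at about (281,296) in the enlarged scene view and (487,313) in the enlarged side view. The pink gauge (knob 311,243 / 367,308) and the turquoise one (274,208 / 263,358) are decoys. The setter's grip is at (462,320) / (435,245). I'll confirm this in one enlarged composite.

```bash
cat > h.py <<'E'
from cell import readout, eyes, env
import cv2, numpy as np
def P(p):
    E=np.array(p["extrinsics"]); R=E[:3,:3]@np.diag([1,-1,-1]); 
    return np.array(p["K"])@np.hstack([R.T,-R.T@E[:3,3:]])
def proj(p,X):
    x=P(p)@np.append(X,1); return x[:2]/x[2]
def tri(p,u,q,v):
    X=cv2.triangulatePoints(P(p),P(q),np.array(u,float),np.array(v,float)).ravel(); X=X[:3]/X[3]
    return X, proj(p,X)-u
def onz(p,u,z):
    M=P(p); A=np.c_[M[:,:2],-np.array([*u,1.])]; return np.linalg.solve(A,-(M[:,2]*z+M[:,3]))[:2]
E
python3 - <<'E'
from h import *
a=eyes.read_camera("scene");b=eyes.read_camera("side")
def c(p,x,y): 
    return cv2.resize(p["img"][y:y+75,x:x+100,::-1],(400,300),interpolation=cv2.INTER_CUBIC)
cv2.imwrite("pics/comp.png",np.vstack([np.hstack([c(a,150,190),c(a,255,200)]),np.hstack([c(b,285,200),c(b,250,145)])]))
E
```

```text
(no output)
```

View pics/comp.png

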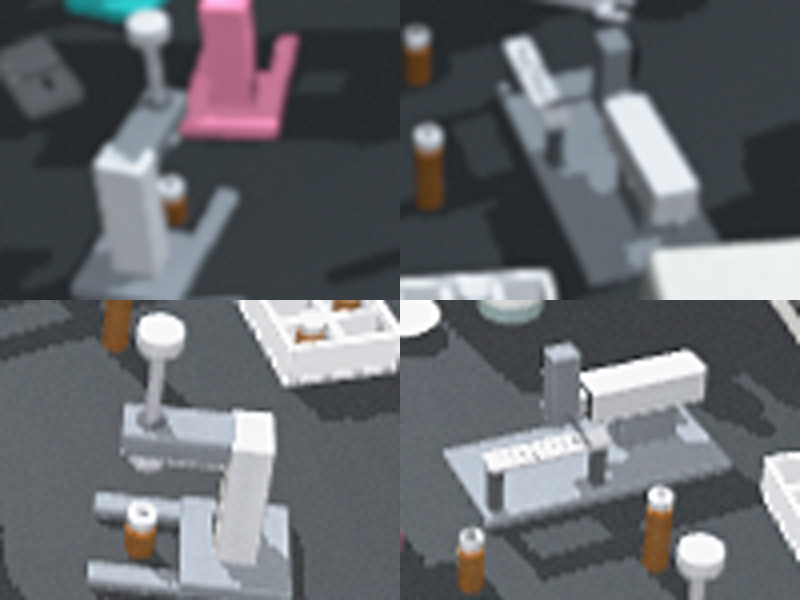

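The grey gauge stands with a vial under its foot, and its knob top is at scene crop (149,22) and side crop (161,325). The setter has its grip top at (613,37) / (562,350), with the sleeve behind it.

```bash
python3 - <<'E'
from h import *
a=eyes.read_camera("scene");b=eyes.read_camera("side")
f=lambda X,Y,x,y:(x+X/4-.375,y+Y/4-.375)
T={}
for n,(A,B) in {"knobtop":(f(149,20,150,190),f(161,24,285,200)),"coltop":(f(127,155,150,190),f(253,116,285,200)),
 "griptop":(f(613,37,255,200),f(562,50,250,145)),"sleeve_far_-y":(f(667,192,255,200),f(705,66,250,145)),
 "sleeve_mouth_-y":(f(607,98,255,200),f(582,77,250,145))}.items():
    X,e=tri(a,A,b,B); T[n]=X; print(n,X.round(1),e.round(1))
# vials: top and base heights
for n,(x,y,top,bot) in {"short":(255,200,(417,35),(418,83)),"tall":(255,200,(429,130),(429,207))}.items():
    base=onz(a,f(bot[0]-400,bot[1],x,y) if 0 else f(bot[0]-0-400,bot[1],x,y),0); print(n,base.round(0),[(h,(proj(a,[*base,h])).round(1)) for h in (38,54,76)],f(top[0]-400,top[1],x,y))
E
```

```text
knobtop [ 557.7 -231.1  212.1] [ 0.1 -0.1]
coltop [ 625.5 -251.5  134.5] [ 0.5 -0.5]
griptop [935.6 238.5 224. ] [-34.5  63. ]
sleeve_far_-y [1056.5  210.4  210.1] [-43.7  71.9]
sleeve_mouth_-y [953.6 230.6 193.3] [-35.8  62.6]
short [453.   3.] [(38, array([259. , 212.4])), (54, array([258.9, 208.9])), (76, array([258.9, 204.1]))] (258.875, 208.375)
tall [615.  -2.] [(38, array([261.8, 243.1])), (54, array([261.7, 239.5])), (76, array([261.7, 234.5]))] (261.875, 232.125)
```

```bash
python3 - <<'E'
from h import *
a=eyes.read_camera("scene");b=eyes.read_camera("side")
f=lambda X,Y,x,y:(x+(X-400)/4-.375,y+Y/4-.375)
for n,(A,B) in {"griptop":(f(613,37,255,200),f(562,50,250,145)),"sleeve_far_-y":(f(667,192,255,200),f(705,66,250,145)),
 "sleeve_mouth_-y":(f(607,98,255,200),f(582,77,250,145))}.items():
    X,e=tri(a,A,b,B); print(n,X.round(1),e.round(1))
g=lambda X,Y,x,y:(x+X/4-.375,y+Y/4-.375)
V,e=tri(a,g(172,187,150,190),b,g(142,210,285,200)); print("vial cap top",V.round(1),e.round(1))
s=readout.state(); print(s["t"],s["eef_pos"],s["tcp_rot"])
E
```

```text
griptop [560.7 157.1 127. ] [ 0.  -0.1]
sleeve_far_-y [701.8 174.2  83.2] [-0.3  0.4]
sleeve_mouth_-y [584.3 154.3  90.1] [ 1.4 -2.1]
vial cap top [ 558.6 -231.8   37.4] [ 0.2 -0.2]
1.1 [186.3735195  596.58652507 214.66575885] [3.14149283e+00 1.87327303e-06 2.83874162e+00]
```

The vial under the foot has its cap top at about 37 mm, so it looks like the 38 mm one. The press will confirm this. Now moving to the gauge with shut fingers.

Request:
{"api": "move_arm", "payload": {"plan": [[[0, 0, 0], [-0.423, -0.302, -0.1], -1], [[0, 0, 0], [-0.423, -0.302, -0.1], -1], [[0, 0, 0], [-0.423, -0.302, -0.1], -1], [[0, 0, 0], [-0.423, -0.302, -0.1], -1], [[0, 0, 0], [-0.423, -0.302, -0.1], -1]]}}

```text
t: 1.72
eef_pos: [372.5, 350.3, 274.3]
tcp_rot: [3.141, 0.0, 2.839]
ft_force: [0.6, 0.5, 0.5]
opening: 0.532
grip_force: 0.0
```

Request:
{"api": "move_arm", "payload": {"plan": [[[0, 0, 0], [-0.251, -0.226, -0.03], -1], [[0, 0, 0], [-0.251, -0.226, -0.03], -1], [[0, 0, 0], [-0.251, -0.226, -0.03], -1], [[0, 0, 0], [-0.251, -0.226, -0.03], -1], [[0, 0, 0], [-0.251, -0.226, -0.03], -1]]}}

```text
t: 2.35
eef_pos: [531.0, 82.2, 301.8]
tcp_rot: [3.141, 0.0, 2.839]
ft_force: [0.6, 0.1, 0.7]
opening: 0.023
grip_force: 0.0
```

Request:
{"api": "move_arm", "payload": {"plan": [[[0, 0, 0], [-0.119, -0.291, 0.02], -1], [[0, 0, 0], [-0.119, -0.291, 0.02], -1], [[0, 0, 0], [-0.119, -0.291, 0.02], -1], [[0, 0, 0], [-0.119, -0.291, 0.02], -1], [[0, 0, 0], [-0.119, -0.291, 0.02], -1]]}}

```text
t: 2.98
eef_pos: [556.8, -228.7, 281.5]
tcp_rot: [3.141, 0.0, 2.839]
ft_force: [0.5, 0.5, 0.4]
opening: 0.005
grip_force: 0.0
```

```bash
python3 - <<'E'
from h import *
s=readout.state(); print(s["t"],s["eef_pos"],s["opening"])
w=eyes.read_camera("wrist"); a=eyes.read_camera("scene"); b=eyes.read_camera("side")
im=w["img"][:,:,::-1].copy()
print([proj(c,[557.7,-231.1,211]).round(1) for c in (w,a,b)],proj(w,s["eef_pos"]).round(1))
def c(p):
    x,y=proj(p,[558,-231,230]).astype(int); return cv2.resize(p["img"][y-40:y+40,x-40:x+40,::-1],(288,288),interpolation=cv2.INTER_CUBIC)
cv2.imwrite("pics/w1.png",np.hstack([cv2.resize(im,(512,576) if 0 else (512,384)),cv2.copyMakeBorder(np.hstack([c(a)]),0,96,0,0,cv2.BORDER_CONSTANT)]))
E
```

```text
2.975 [ 556.75938669 -228.73214089  281.4998758 ] 0.004656211749324269
[array([255.9, 204.4]), array([187. , 194.8]), array([325. , 206.1])] [258.1 233.6]
```

View pics/w1.png

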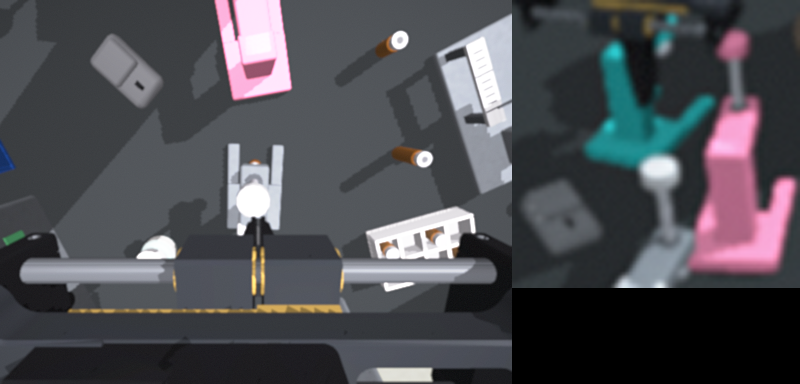

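The wrist view shows the grey gauge's knob disc at (253,201) just ahead of the shut fingers, with the vial in the fork beneath it. I'll refine its position.

```bash
python3 - <<'E'
from h import *
w=eyes.read_camera("wrist")
m=(w["img"].min(2)>215).astype(np.uint8); m[:170]=0;m[232:]=0;m[:,:230]=0;m[:,280:]=0
n,l,st,ce=cv2.connectedComponentsWithStats(m); i=1+st[1:,4].argmax(); print(st[i],ce[i]); c=ce[i]
print(onz(w,c,211).round(1),onz(w,[st[i][0]+st[i][2]/2-.5,st[i][1]+st[i][3]/2-.5],211), [onz(w,[c[0]+st[i][2]/2,c[1]],211)-onz(w,[c[0]-st[i][2]/2,c[1]],211)])
E
```

```text
[236 181  37  37 950] [253.84842105 200.65368421]
[ 553.1 -232.1] [ 551.60907847 -231.45943451] [array([10.29625509, 32.56433807])]
```

Request:
{"api": "move_arm", "payload": {"plan": [[[0, 0, 0], [0.001, -0.002, 0.03], -1], [[0, 0, 0], [0.001, -0.002, 0.05], -1], [[0, 0, 0], [0.001, -0.002, 0.063], -1], [[0, 0, 0], [0.001, -0.002, 0.063], -1]]}}

```text
t: 3.68
eef_pos: [555.3, -227.2, 218.2]
tcp_rot: [3.141, -0.001, 2.84]
ft_force: [-0.0, 0.5, 0.3]
opening: 0.006
grip_force: 0.0
```

Request:
{"api": "move_arm", "payload": {"plan": [[[0, 0, 0], [-0.001, -0.004, 0.002], -1], [[0, 0, 0], [-0.001, -0.004, 0.006], -1], [[0, 0, 0], [-0.001, -0.004, 0.01], -1], [[0, 0, 0], [-0.001, -0.004, 0.014], -1], [[0, 0, 0], [-0.001, -0.004, 0.014], -1]]}}

```text
t: 4.3
eef_pos: [555.2, -232.5, 204.4]
tcp_rot: [-3.142, 0.0, 2.839]
ft_force: [0.4, -0.4, 2.3]
opening: 0.003
grip_force: 1.2
```

Request:
{"api": "move_arm", "payload": {"plan": [[[0, 0, 0], [0, 0, 0.01], -1], [[0, 0, 0], [0, 0, 0.02], -1], [[0, 0, 0], [0, 0, 0.029], -1], [[0, 0, 0], [0, 0, 0.036], -1], [[0, 0, 0], [0, 0, 0.038], -1]]}}

```text
t: 4.92
eef_pos: [555.1, -232.4, 166.0]
tcp_rot: [3.141, -0.0, 2.839]
ft_force: [0.8, -1.7, 4.2]
opening: 0.003
grip_force: 2.0
```

Request:
{"api": "move_arm", "payload": {"plan": [[[0, 0, 0], [0, 0, 0.002], -1], [[0, 0, 0], [0, 0, 0.004], -1], [[0, 0, 0], [0, 0, 0.005], -1], [[0, 0, 0], [0, 0, 0.006], -1], [[0, 0, 0], [0, 0, 0.006], -1]]}}

```text
t: 5.55
eef_pos: [555.1, -232.4, 160.5]
tcp_rot: [3.142, 0.0, 2.839]
ft_force: [1.4, -1.5, 3.7]
opening: 0.002
grip_force: 2.1
```

Request:
{"api": "move_arm", "payload": {"plan": [[[0, 0, 0], [0, 0, 0.001], -1], [[0, 0, 0], [0, 0, 0.002], -1], [[0, 0, 0], [0, 0, 0.002], -1]]}}

```text
t: 5.92
eef_pos: [555.2, -232.4, 158.7]
tcp_rot: [-3.142, 0.0, 2.839]
ft_force: [0.4, -1.5, 7.4]
opening: 0.005
grip_force: 3.8
```

Request:
{"api": "move_arm", "payload": {"plan": [[[0, 0, 0], [0, 0, 0.001], -1], [[0, 0, 0], [0, 0, 0.001], -1]]}}

```text
t: 6.18
eef_pos: [555.2, -232.4, 157.9]
tcp_rot: [-3.142, 0.001, 2.839]
ft_force: [-0.0, -1.3, 8.5]
opening: 0.004
grip_force: 4.4
```

The foot landed with the knob at about 159 mm, so the height is 38 mm. Releasing it straight up.

Request:
{"api": "move_arm", "payload": {"plan": [[[0, 0, 0], [0, 0, -0.01], -1], [[0, 0, 0], [0, 0, -0.025], -1], [[0, 0, 0], [0, 0, -0.04], -1], [[0, 0, 0], [0, 0, -0.055], -1], [[0, 0, 0], [0, 0, -0.07], -1]]}}

```text
t: 6.8
eef_pos: [554.8, -232.1, 228.3]
tcp_rot: [3.141, -0.001, 2.839]
ft_force: [-0.1, 0.3, -1.2]
opening: 0.006
grip_force: 0.0
```

Request:
{"api": "move_arm", "payload": {"plan": [[[0, 0, 0], [0, 0, -0.06], -1], [[0, 0, -8], [0, 0, -0.1], 1], [[0, 0, -17], [0.05, 0.09, -0.1], 1], [[0, 0, -27], [0.08, 0.14, -0.1], 1], [[0, 0, -27], [0.11, 0.19, -0.1], 1]]}}

```text
t: 7.42
eef_pos: [513.1, -47.6, 327.8]
tcp_rot: [3.141, -0.0, -2.971]
ft_force: [0.4, 0.2, 0.3]
opening: 0.364
grip_force: 0.0
```

Request:
{"api": "move_arm", "payload": {"plan": [[[0, 0, 0], [-0.097, 0.186, 0.02], 1], [[0, 0, 0], [-0.097, 0.186, 0.02], 1], [[0, 0, 0], [-0.097, 0.186, 0.02], 1], [[0, 0, 0], [-0.097, 0.186, 0.02], 1], [[0, 0, 0], [-0.097, 0.186, 0.02], 1]]}}

```text
t: 8.05
eef_pos: [578.4, 151.1, 307.1]
tcp_rot: [-3.142, -0.001, -2.971]
ft_force: [-0.2, -0.3, -0.2]
opening: 0.893
grip_force: 0.0
```

```bash
python3 - <<'E'
from h import *
s=readout.state(); print(s["t"],s["eef_pos"],s["tcp_rot"],s["opening"])
w=eyes.read_camera("wrist"); b=eyes.read_camera("side")
print(proj(w,[560.7,157.1,126]).round(1),proj(w,s["eef_pos"]).round(1))
d=eyes.cut_out(w,"boom_grip"); print([(x["uv"],x["score"]) for x in d])
x,y=proj(b,[558,-231,200]).astype(int)
c=cv2.resize(b["img"][y-32:y+64,x-32:x+64,::-1],(288,288)) 
im=w["img"][:,:,::-1]
cv2.imwrite("pics/w2.png",np.hstack([im,cv2.copyMakeBorder(c,0,96,0,0,cv2.BORDER_CONSTANT)])); cv2.imwrite("w2raw.png",im); np.savez("w2.npz",K=w["K"],E=w["extrinsics"])
E
```

```text
8.05 [578.39320295 151.06344342 307.13753317] [-3.14157850e+00 -1.17414791e-03 -2.97114172e+00] 0.8930410016468601
[264.3 165.8] [257.4 233.6]
[([266.6, 161.5], 0.8), ([25.9, 109.0], 0.32)]
```

View pics/w2.png

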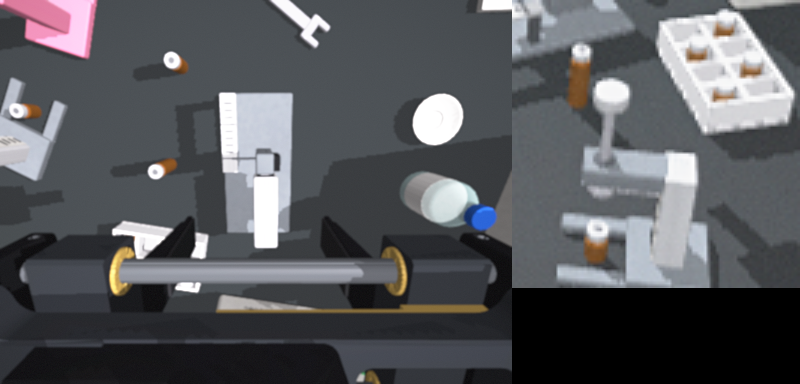

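The wrist view shows the setter aligned with the image, its grip at (264,160), button to the right at (277,160), and pointer to the left at (232,158). The side crop shows the gauge's foot back up and its vial upright. One enlarged crop to locate the grip edges.

```bash
python3 - <<'E'
import cv2
im=cv2.imread("w2raw.png"); cv2.imwrite("pics/w2c.png",cv2.resize(im[85:185,205:305],(600,600),interpolation=cv2.INTER_CUBIC))
E
```

```text
(no output)
```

View pics/w2c.png

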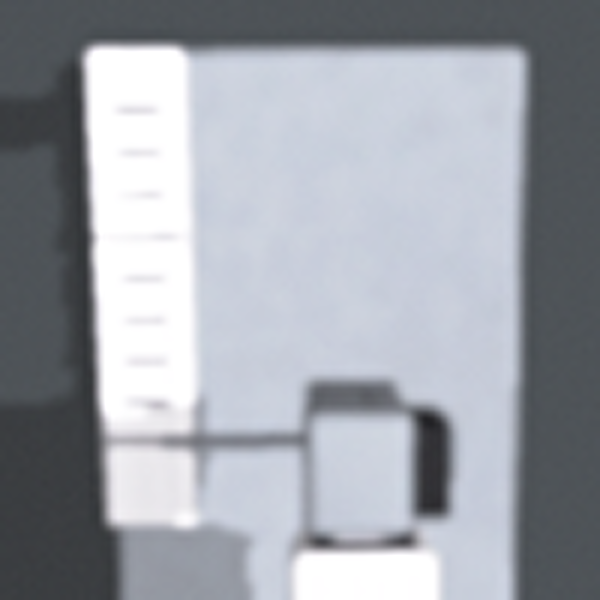

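The crop shows the pointer at crop row 438 on the 0 mark, the long 50 tick at row 237, and the grip's top face spanning x 310–415, y 412–535. Ticks are 42 crop px apart, about 7 px per 10 mm.

```bash
python3 - <<'E'
from h import *
d=np.load("w2.npz"); w={"K":d["K"],"extrinsics":d["E"]}
g=lambda X,Y:(205+X/6-.42,85+Y/6-.42)
o=lambda X,Y,z:onz(w,g(X,Y),z)
c=o(362,473,126); print("griptop",c, [o(*q,126).round(1) for q in [(310,412),(415,412),(310,535),(415,535)]])
an=lambda a,b:np.degrees(np.arctan2(*(b-a)[::-1]))
print("yaw base edge",an(o(527,50,0),o(515,590,0)),"scale edges",an(o(85,60,64),o(107,520,64)),an(o(187,60,64),o(198,520,64)),"ticks50-10",np.linalg.norm(o(140,237,64)-o(140,403,64)))
s=readout.state(); print(s["eef_pos"],s["tcp_rot"])
y=np.radians(9.6); bg=c+2*np.array([-np.sin(y),np.cos(y)]); print("boom_grip",bg)
t=s["tcp_rot"][2]; dl=bg-s["eef_pos"][:2]; print("tool dx,dy",dl@[np.cos(t),np.sin(t)],dl@[np.sin(t),-np.cos(t)])
E
```

```text
griptop [557.52540534 157.31058112] [array([546.4, 143.9]), array([542.6, 166.2]), array([573. , 148.5]), array([569. , 171.2])]
yaw base edge 10.347844134897027 scale edges 10.545780709067655 10.030083190945751 ticks50-10 40.73462950514829
[578.32923264 148.93510405 307.85052375] [-3.14140074e+00  2.54996015e-05 -2.97424414e+00]
boom_grip [557.19186785 159.28257319]
tool dx,dy 19.118511096434453 13.723732792083716
```

Request:
{"api": "move_arm", "payload": {"plan": [[[0, 0, -0.6], [0.018, 0.0135, 0.03], 1], [[0, 0, -0.6], [0.018, 0.0135, 0.08], 1], [[0, 0, -0.6], [0.018, 0.0135, 0.13], 1], [[0, 0, -0.6], [0.018, 0.0135, 0.16], 1], [[0, 0, -0.6], [0.018, 0.0135, 0.16], 1]]}}

```text
t: 8.82
eef_pos: [557.8, 159.1, 146.3]
tcp_rot: [3.142, -0.003, -2.964]
ft_force: [0.7, 0.2, 0.8]
opening: 1.0
grip_force: 0.0
```

```bash
python3 - <<'E'
from h import *
s=readout.state(); print(s["t"],s["eef_pos"],s["tcp_rot"],s["opening"])
w=eyes.read_camera("wrist"); b=eyes.read_camera("side")
c=cv2.resize(b["img"][130:226,235:335,::-1],(400,384),interpolation=cv2.INTER_CUBIC)
cv2.imwrite("pics/w3.png",np.hstack([w["img"][:,100:500,::-1],c]))
print(proj(w,[558.7,159.2,126]),proj(w,s["eef_pos"]))
E
```

```text
8.825 [557.81750312 159.05543262 146.34374354] [ 3.14155857 -0.0033652  -2.96445045] 0.9998979176183415
[257.37105215 223.74796622] [257.3667915  233.58891251]
```

View pics/w3.png

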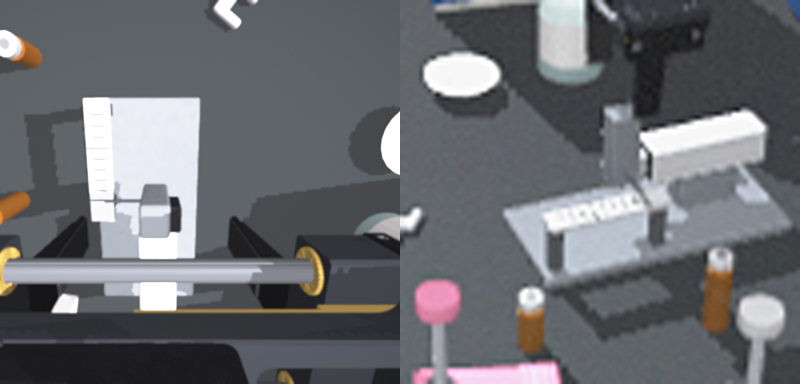

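The grip top is centred at (254,222) between the open fingers, matching the prediction. Descending and pinching.

Request:
{"api": "move_arm", "payload": {"plan": [[[0, 0, 0], [0, -0.0005, 0.03], 1], [[0, 0, 0], [0, -0.0005, 0.05], 1], [[0, 0, 0], [0, -0.0005, 0.061], 1], [[0, 0, 0], [0, -0.0005, 0.061], -1], [[0, 0, 0], [0, -0.0005, 0.061], -1]]}}

```text
t: 9.55
eef_pos: [559.2, 160.1, 87.6]
tcp_rot: [3.142, 0.002, -2.963]
ft_force: [0.6, -0.9, 0.3]
opening: 0.847
grip_force: 0.0
```

Request:
{"api": "move_arm", "payload": {"plan": [[[0, 0, 0], [0, 0, 0], -1], [[0, 0, 0], [0, 0, 0], -1], [[0, 0, 0], [0, 0, 0], -1], [[0, 0, 0], [0, 0, 0], -1], [[0, 0, 0], [0, 0, 0], -1]]}}

```text
t: 10.18
eef_pos: [558.7, 160.0, 86.5]
tcp_rot: [-3.141, 0.0, -2.962]
ft_force: [3.3, -23.2, 1.4]
opening: 0.321
grip_force: 16.4
```

Request:
{"api": "move_arm", "payload": {"plan": [[[0, 0, 0], [0, -0.001, 0], -1], [[0, 0, 0], [0, -0.001, 0], -1], [[0, 0, 0], [0, -0.001, 0], -1]]}}

```text
t: 10.55
eef_pos: [559.1, 157.5, 86.5]
tcp_rot: [-3.14, -0.0, -2.963]
ft_force: [1.2, -13.5, 1.3]
opening: 0.274
grip_force: 30.0
```

Request:
{"api": "move_arm", "payload": {"plan": [[[0, 0, 0], [0, -0.0015, 0], -1], [[0, 0, 0], [0, -0.0015, 0], -1], [[0, 0, 0], [0.005, -0.0015, 0], -1], [[0, 0, 0], [0.01, -0.0015, 0], -1], [[0, 0, 0], [0.01, -0.0015, 0], -1]]}}

```text
t: 11.18
eef_pos: [549.3, 155.5, 86.5]
tcp_rot: [-3.141, 0.001, -2.962]
ft_force: [3.2, -4.6, -1.7]
opening: 0.271
grip_force: 30.0
```

Request:
{"api": "move_arm", "payload": {"plan": [[[0, 0, 0], [0.008, 0, 0], -1], [[0, 0, 0], [0.016, 0, 0], -1], [[0, 0, 0], [0.023, 0, 0], -1], [[0, 0, 0], [0.028, 0, 0], -1], [[0, 0, 0], [0.028, 0, 0], -1]]}}

```text
t: 11.8
eef_pos: [521.9, 150.5, 86.6]
tcp_rot: [-3.141, 0.001, -2.962]
ft_force: [3.4, -4.8, -1.4]
opening: 0.268
grip_force: 30.0
```

```bash
python3 - <<'E'
from h import *
s=readout.state(); print(s["t"],s["eef_pos"],s["tcp_rot"],s["opening"],s["grip_force"])
w=eyes.read_camera("wrist")
im=w["img"][:,:,::-1]; cv2.imwrite("w4raw.png",im)
np.savez("w4.npz",K=w["K"],E=w["extrinsics"])
x,y=proj(w,[535,105,64]).astype(int); print(x,y); x0,y0=x-50,max(y-60,0)
print(x0,y0); cv2.imwrite("pics/w4.png",cv2.resize(im[y0:y0+100,x0:x0+100],(600,600),interpolation=cv2.INTER_CUBIC))
E
```

```text
11.8 [521.90549256 150.54832293  86.56155749] [-3.14109357e+00  1.07069742e-03 -2.96236393e+00] 0.26772936540900144 30.007864236831665
195 227
145 167
```

View pics/w4.png

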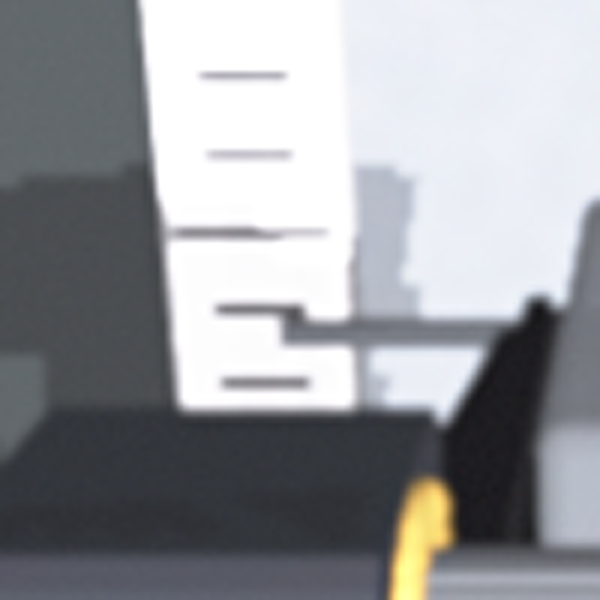

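The pointer's bar is at crop rows 319–343, between the 40 tick (309) and the 30 tick (383), so it reads about 37 raw. I'll correct for parallax using the home picture.

```bash
python3 - <<'E'
from h import *
u=np.array([np.cos(np.radians(10.3)),np.sin(np.radians(10.3))])
def L(f):
    d=np.load(f); return {"K":d["K"],"extrinsics":d["E"]}
w2,w4=L("w2.npz"),L("w4.npz")
for n,w,(x0,y0),tick,(pc,pr),cx in [("home",w2,(205,85),{10:403,20:361,30:320,40:279,50:237,60:195,70:153,80:109},(250,[432,438,445]),140),
      ("now",w4,(145,167),{30:383,40:309,50:233,60:154,70:75},(320,[319,331,343]),255)]:
    g=lambda X,Y:(x0+X/6-.42,y0+Y/6-.42)
    k=np.array([[m,-onz(w,g(cx,r),64)@u] for m,r in tick.items()]); p=np.polyfit(k[:,1],k[:,0],1)
    C=np.array(w["extrinsics"])[:3,3]; print(n,"fit",p.round(3),"cam along,z",(-C[:2]@u).round(1),C[2].round(1))
    for z in (64,65,66,67,68,70): print(z,[np.polyval(p,-onz(w,g(pc,r),z)@u).round(2) for r in pr])
E
python3 - <<'E'
import cv2,numpy as np
a=cv2.imread("w2raw.png",0); print("home col profile",a[152:166,246:250].mean(1).round())
a=cv2.imread("w4raw.png",0); print("now profile",a[216:228,198:203].mean(1).round(), a[226:234,183:190].mean(1).round())
print("home scale",a.shape,cv2.imread("w2raw.png",0)[148:166,226:234].mean(1).round())
E
```

```text
home fit [  0.994 574.235] cam along,z -521.8 476.8
64 [np.float64(2.14), np.float64(0.63), np.float64(-1.15)]
65 [np.float64(2.27), np.float64(0.76), np.float64(-1.01)]
66 [np.float64(2.4), np.float64(0.89), np.float64(-0.87)]
67 [np.float64(2.53), np.float64(1.03), np.float64(-0.73)]
68 [np.float64(2.66), np.float64(1.16), np.float64(-0.6)]
70 [np.float64(2.92), np.float64(1.43), np.float64(-0.32)]
now fit [  0.996 575.469] cam along,z -465.7 256.0
64 [np.float64(38.65), np.float64(37.04), np.float64(35.43)]
65 [np.float64(39.03), np.float64(37.43), np.float64(35.82)]
66 [np.float64(39.41), np.float64(37.82), np.float64(36.22)]
67 [np.float64(39.79), np.float64(38.21), np.float64(36.62)]
68 [np.float64(40.17), np.float64(38.6), np.float64(37.02)]
70 [np.float64(40.93), np.float64(39.37), np.float64(37.81)]
home col profile [208. 207. 207. 207. 194. 155. 127. 154. 190. 206. 208. 207. 206. 206.]
now profile [252. 253. 254. 245. 184. 125. 117. 129. 185. 248. 255. 254.] [252. 253. 253. 226. 142. 166. 242. 253.]
home scale (384, 512) [255. 255. 255. 237. 220. 235. 239. 236. 230. 197. 165. 197. 228. 233.
 233. 232. 232. 232.]
```

Both estimates (TCP travel 37.85, vision about 37.8 after parallax) say it is just short of 38. Nudging slightly.

Request:
{"api": "move_arm", "payload": {"plan": [[[0, 0, 0], [0.0002, 0, 0], -1], [[0, 0, 0], [0.0002, 0, 0], -1], [[0, 0, 0], [0.0002, 0, 0], -1], [[0, 0, 0], [0.0002, 0, 0], -1]]}}

```text
t: 12.35
eef_pos: [522.0, 150.6, 86.5]
tcp_rot: [-3.141, 0.001, -2.962]
ft_force: [4.1, -6.0, -1.4]
opening: 0.265
grip_force: 30.0
```

```bash
python3 - <<'E'
from h import *
w=eyes.read_camera("wrist"); a=cv2.cvtColor(w["img"],cv2.COLOR_RGB2GRAY); b=cv2.imread("w4raw.png",0)
print(a[216:228,198:203].mean(1).round(),np.abs(a.astype(int)-b).mean())
s=readout.state(); print(s["t"],s["eef_pos"],s["ft_force"],s["grip_force"],s["opening"])
E
```

```text
[252. 253. 254. 245. 185. 127. 119. 129. 185. 248. 255. 254.] 1.0606587727864583
12.4 [522.04559231 150.57234163  86.55337225] [ 4.54518631 -5.37441186 -1.33024815] 30.00838190317154 0.26572537487252357
```

Request:
{"api": "move_arm", "payload": {"plan": [[[0, 0, 0], [0.0004, 0, 0], -1], [[0, 0, 0], [0.0004, 0, 0], -1], [[0, 0, 0], [0.0004, 0, 0], -1], [[0, 0, 0], [0.0004, 0, 0], -1]]}}

```text
t: 12.9
eef_pos: [521.6, 150.5, 86.5]
tcp_rot: [-3.141, 0.001, -2.962]
ft_force: [4.6, -6.1, -0.1]
opening: 0.267
grip_force: 30.0
```

```bash
python3 - <<'E'
from h import *
w=eyes.read_camera("wrist"); a=cv2.cvtColor(w["img"],cv2.COLOR_RGB2GRAY)
print(a[216:228,198:203].mean(1).round(),a[216:222,183:190].mean(1).round())
s=readout.state(); print(s["t"],s["eef_pos"],s["ft_force"],s["grip_force"],s["opening"])
b=eyes.read_camera("side")["img"]; a=eyes.read_camera("scene")["img"]
c=lambda i,x,y:cv2.resize(i[y:y+150,x:x+200,::-1],(400,300),interpolation=cv2.INTER_CUBIC)
cv2.imwrite("pics/end.png",np.hstack([c(a,150,160),c(b,210,130)]))
E
```

```text
[252. 253. 254. 245. 185. 127. 119. 129. 186. 248. 255. 254.] [254. 226. 143. 166. 243. 254.]
12.95 [521.66572094 150.50120439  86.56749368] [ 3.85977939 -5.75575428 -1.03412238] 30.008460581302643 0.2668960585142538
```

View pics/end.png

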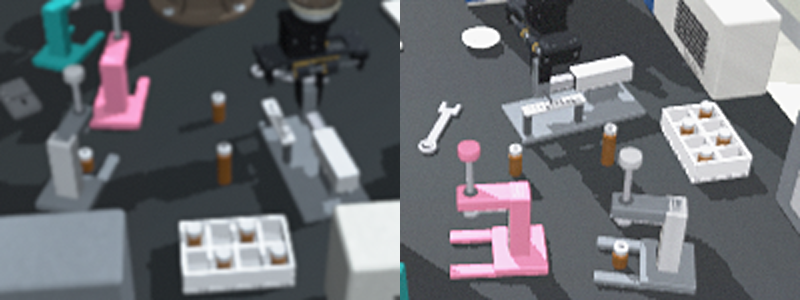

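The boom is held out at about 38 mm (TCP travel 38.1 mm) with a 30 N pinch. The gauge's foot is up and all the vials are in place. Handing in.

```bash
python3 -c "
from cell import env; print(env.job_done())"
```

```text
the job is handed in; nothing more can be done
None
```

The gauge read 38 mm, its foot sprang back up, and I handed the job in with the boom held at about the 38 mm mark in a 30 N pinch; the vials look undisturbed in the final pictures.

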